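# Unstack the printing kit into its rests

### The arm

A 6-joint arm with a two-finger parallel gripper is mounted at the origin on a cart in front of the work surface, level with it; the furniture and walls round the work are solid. World frame = base frame: x ahead of the robot, y to its left, z up, the work surface at z = 0. Lengths are in m, angles in rad, forces in N, time in s.
With the tool pointing down it reaches from about 0.35 to 0.975 m from the base axis. Payload 4.9 kg.
Tool frame: the origin (TCP) lies at the very end of the fingers, on their centre line; the grasp point (between the pads) lies 19 mm behind it; x points along the fingers, y is the direction in which the jaws open and shut, and the axes are right-handed (so a half turn about x gives the same grasp; the last joint's range is limited). The gripper opens to 85 mm and grips with 20 to 120 N. Pads are 22 mm wide; open, the fingers measure 114 mm over their backs; the gripper's body (76 mm by 85 mm) begins 54 mm behind the grasp point. The pads swing forward as they close: fully open they stand 13 mm farther back than shut.
Start: joints at [1.192, 0.053, 1.613, -0, 1.476, -0.119], TCP at [0.161, 0.604, 0.231] pointing down, gripper open.
Joint ranges: [-3.01, 3.01], [-1.01, 2.22], [0.06, 2.58], [-1.02, 4.17], [0.09, 2.62], [-3.14, 3.14]. Speed limits (rad/s): [2.57, 2.57, 3.14, 3.14, 3.14, 3.14].

### API

Orientations are given as a unit quaternion [w, x, y, z].
In Python, from plant import manip gives the robot as it stands.
- The arm moves only by the tool play_rows, never from a script. Its argument "plan" is a list of rows, each a list of 5 numbers: the shift along the tool's x, y, z in mm, then the turn about the tool's x in rad, then the closure, from -1 (fully open) to 1 (shut). A call has 1 to 8 rows; each row is the pose to reach, as a shift and turn from the pose commanded when the call began, along the tool's axes at that moment; what a row does not reach only later rows make up. A row lasts 1/8 s, in which the tool goes at most 62.5 mm and 10.7 degrees, less where a joint would pass 70% of its speed; a pose out of reach is approached as far as the arm can. A call with a gripper value outside its range is refused whole. The fingers move at their own pace and stop on an object; the grip force is fixed at half the most. Time passes only in rows, so rows that repeat a pose let the fingers close. It gives the time, the measured TCP pose, the force and the opening at its end, in the units of the state.
- manip.state(): the state, without advancing time (a new reading comes with each control period).
- manip.grab_frame(name): name is "scene" or "side" or "wrist"; returns a dict with "img" (480x640x3 uint8, red, green, blue), "range_z" (480x640 float32, m along the optical axis (not along the pixel's ray), 0 where there is no reading), "fx", "fy", "cx", "cy" (pixels), "origin" and "rotation" of the camera in the world. Camera axes: x right, y up, looking along -z (the intrinsics and any distortion apply to the point x, -y, -z); pixel columns grow to the right and rows downward; lengths in m; the calibration is good to about 2 mm. A picture is of the moment at which its call begins.
- manip.job_done(): hands the job in, once; it reports no verdict.
The state is a dict: "time": time; "joint_pos": joint angles; "joint_vel": joint speeds; "joint_efforts": joint torques, N m; "tool_pos": TCP position; "tool_rot": TCP orientation; "contact_force": force on the tool from outside, world axes, zero at the start; "ft_torque": the same for the moment, N m; "gripper_width": opening from 0.0 (shut) to 1.0 (fully open).
Only numpy, scipy, OpenCV 4.12 (cv2) and the standard library are available. Lean on these libraries where they do the work, as an engineer would, in place of code of your own. Each camera call takes 0.05 s, during which the arm holds its last target. There are 200 camera calls.

### The job

Take the stack of printing kit apart from the top down, one thing at a time: seat the steel block, then the polish tin, then the ink tin and last the print block, each flat in the wooden rest whose seat matches its own shape and size, the oblong ones turned to match their seats. Keep the tins upright throughout, and leave the mug and the bottle alone.

Things in the scene. Friction and masses are not known exactly. Their poses are not given: they have to be found in the camera images.
- steel_block: Small solid plain grey steel block, 22 (x) x 30 (y) x 16 (z) mm; at the start the topmost thing of the stack, on the polish tin. Origin: centre of its underside, z up. 
- polish_tin: Small round closed tin, grey with a flat wood-coloured lid: body 34 mm across, lid (top 13 mm) 36 mm across, 43 mm high; in the stack it stands on the ink tin, under the steel block. Origin: centre of its underside, z up. 
- ink_tin: Wide round closed ink tin with a pale grey lid: body 64 mm across, lid (top 11 mm) 66 mm across, 42 mm high; in the stack it stands on the print block, under the polish tin. Origin: centre of its underside, z up. 
- print_block: Flat oblong printing block, dark wood faced with grey lino that has a few shallow cuts, 100 (x) x 64 (y) x 18 (z) mm; at the start it lies flat on the table, lino up, as the bottom of the stack, its ends showing on both sides of the ink tin. Origin: centre of its underside, z up. 
- small_oblong_rest: Rest for the steel block: plate 50 (x) x 58 (y) mm with an unbroken oblong lip round a seat of 34 (x) x 42 (y) mm, long side along y. The rest is a plain wooden plate fixed to the table; its floor is 4 mm above the table and the raised lip round the seat stands 3 mm above that floor (lip top 7 mm above the table). Origin: centre of its underside, z up. 
- small_round_rest: Rest for the polish tin: square plate 66 x 66 mm with a ring lip round a seat 48 mm across. The rest is a plain wooden plate fixed to the table; its floor is 4 mm above the table and the raised lip round the seat stands 3 mm above that floor (lip top 7 mm above the table). Origin: centre of its underside, z up. 
- large_round_rest: Rest for the ink tin: square plate 96 x 96 mm with a ring lip round a seat 78 mm across. The rest is a plain wooden plate fixed to the table; its floor is 4 mm above the table and the raised lip round the seat stands 3 mm above that floor (lip top 7 mm above the table). Origin: centre of its underside, z up. 
- large_oblong_rest: Rest for the print block: plate 128 (x) x 92 (y) mm with four L-shaped corner lips round a seat of 112 (x) x 76 (y) mm, long side along x; between the corner lips the sides are open. The rest is a plain wooden plate fixed to the table; its floor is 4 mm above the table and the raised lip round the seat stands 3 mm above that floor (lip top 7 mm above the table). Origin: centre of its underside, z up. 
- tea_mug: Orange mug with a handle, 81 mm across, 113 mm with handle, 101 mm high; a bystander beyond the work, to be left alone. Origin: centre of its underside, z up. 
- gel_bottle: White bottle, 70 mm across, 117 mm high; a bystander beyond the work, to be left alone. Origin: centre of its underside, z up. 
Mind the look-alikes: they are no part of the job. There is more than one size of the ink_tin; the job needs the middle-sized.

How it is judged:
On the way, in this order (a step that is already met when the one before it is completed fails the run):
1. the steel block lies in the small oblong rest (horizontal distance between steel_block and small_oblong_rest below 0.009 m and z of steel_block in the frame of small_oblong_rest between 0.002 and 0.0065 m and angle between steel_block's own z axis and vertical below 0.08 rad and angle between the x axis of steel_block and the x axis of small_oblong_rest, either way round below 0.3 rad), for 0.2 s.
2. the polish tin stands in the small round rest (horizontal distance between polish_tin and small_round_rest below 0.009 m and z of polish_tin in the frame of small_round_rest between 0.002 and 0.0065 m and angle between polish_tin's own z axis and vertical below 0.08 rad), for 0.2 s.
3. the ink tin stands in the large round rest (horizontal distance between ink_tin and large_round_rest below 0.009 m and z of ink_tin in the frame of large_round_rest between 0.002 and 0.0065 m and angle between ink_tin's own z axis and vertical below 0.08 rad), for 0.2 s.
4. the print block lies in the large oblong rest (horizontal distance between print_block and large_oblong_rest below 0.009 m and z of print_block in the frame of large_oblong_rest between 0.002 and 0.0065 m and angle between print_block's own z axis and vertical below 0.08 rad and angle between the x axis of print_block and the x axis of large_oblong_rest, either way round below 0.3 rad), for 0.2 s.
At the end, for the whole second after the job is handed in: Steel block, polish tin, ink tin and print block each in the rest of its shape and size: centred within 9 mm, underside 2 to 6.5 mm above the rest's underside, tilted under 0.08 rad, the oblong two within 0.3 rad of their seats (either way round); all released and at rest (all of step 1 and all of step 2 and all of step 3 and all of step 4 and linear speed of each of steel_block, polish_tin, ink_tin, print_block below 0.02 m/s and angular speed of each of steel_block, polish_tin, ink_tin, print_block below 0.2 rad/s and contact force between the fingers and steel_block below 0.1 N and contact force between the fingers and polish_tin below 0.1 N and contact force between the fingers and ink_tin below 0.1 N and contact force between the fingers and print_block below 0.1 N); the robot touches nothing.
It fails at once if the tea mug is moved more than 20 mm or tipped (distance of tea_mug from where it was at the start of the episode above 0.02 m or angle between tea_mug's own z axis and vertical above 0.3 rad).
It fails at once if the bottle is moved more than 20 mm or tipped (distance of gel_bottle from where it was at the start of the episode above 0.02 m or angle between gel_bottle's own z axis and vertical above 0.3 rad).
It fails at once if the ink tin is tipped by more than 0.5 rad (angle between ink_tin's own z axis and vertical above 0.5 rad).
It fails at once if the polish tin is tipped by more than 0.5 rad (angle between polish_tin's own z axis and vertical above 0.5 rad).
It also fails if it takes over 128 s, if anything falls off the work surface, if the arm or the gripper's body presses on something with over 40 N, if the wrist force passes 120 N, or if a joint passes its speed limit or range.

## Working session

There is one attempt and no reset: what is moved stays moved. The work goes in short steps, Python scripts to look and compute and a tool call to move; the robot and the scene stay as the last step left them, time stands still between calls to the robot, and variables do not carry over. Pictures are saved under pics/ and viewed, about 12 in all and at most 16, crops included, and the job is handed in when it is done.

Besides the shell and the picture viewer there is one more tool, called after "Request:" as name(argument=value, ...) on one line, values as JSON. play_rows: Moves the arm, as the interface text tells. Its arguments: {"type":"object","properties":{"plan":{"type":"array"}},"required":["plan"]}

```bash
mkdir -p pics; ls; cat > h.py <<'E'
import numpy as np, cv2
from plant import manip
def grab(n,save=None):
    f=manip.grab_frame(n)
    if save:
        cv2.imwrite('pics/'+save+'.png',f['img'][:,:,::-1]); np.savez('pics/'+save+'.npz',**f)
    return f
def cloud(f):
    z=f['range_z']; v,u=np.mgrid[:480,:640]
    p=np.stack([(u-f['cx'])/f['fx']*z,-(v-f['cy'])/f['fy']*z,-z],-1)
    P=p@np.array(f['rotation']).T+np.array(f['origin']); P[z==0]=np.nan
    return P
E
python3 - <<'E'
from h import *
s=manip.state(); print(s)
for n in('scene','side'):
    f=grab(n,n+'0'); print([ (k,f[k]) for k in f if k not in('img','range_z')])
E
```

```text
pics
{'time': 0.0, 'joint_pos': array([ 1.19196869e+00,  5.33449348e-02,  1.61426438e+00, -1.27177739e-06,
        1.47597329e+00, -1.19019713e-01]), 'joint_vel': array([-0.00136839, -0.0008081 ,  0.00056859,  0.00177847,  0.00132173,
       -0.00119256]), 'joint_efforts': array([ 1.78074210e-03, -3.93674862e+01, -3.70183432e+01,  1.80771185e-04,
        7.08942898e-03,  1.32829027e-05]), 'tool_pos': array([0.16034665, 0.60345736, 0.23008809]), 'tool_rot': array([ 0.7009757 ,  0.09091578,  0.70132149, -0.09227974]), 'contact_force': array([-1.21472714, -0.10704068, -0.28477796]), 'ft_torque': array([-0.00345139,  0.01275053, -0.03336913]), 'gripper_width': 0.9990669344645194}
[('fx', 439.24011224265433), ('fy', 439.24011224265433), ('cx', 312.501678145842), ('cy', 235.75549198462937), ('origin', array([-0.07218021, -0.34509257,  0.50145446])), ('rotation', array([ 0.74159084,  0.43636828, -0.2709592 , -0.43151692]))]
[('fx', 492.3160481525667), ('fy', 492.3160481525667), ('cx', 321.9423137456953), ('cy', 239.10151278173657), ('origin', array([0.50064296, 0.84479253, 0.88441867])), ('rotation', array([-0.04582728, -0.02406032,  0.39759763,  0.91609884]))]
```

View pics/scene0.png

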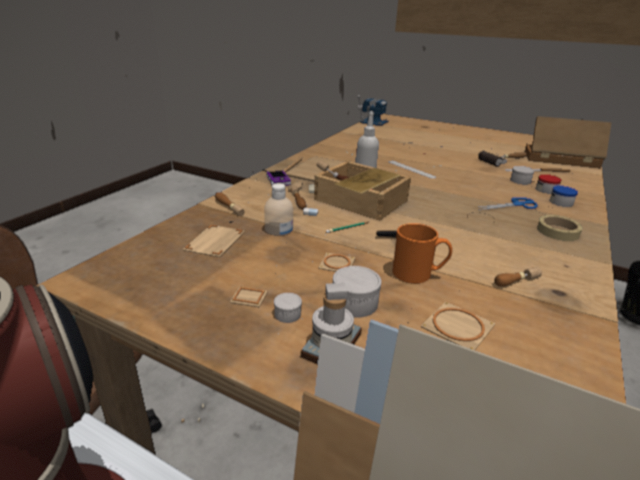

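View pics/side0.png

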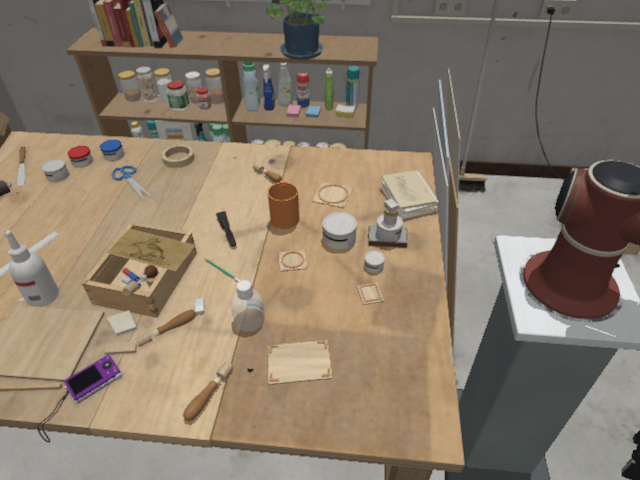

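The stack (steel block, polish tin, mid ink tin, print block) is at scene (333,325) / side (388,225). The look-alikes are a bigger tin at side (340,230) and a smaller one at side (374,262). The rests are at side: small oblong (370,293), small round (292,260), large round (333,194), large oblong (299,362). There are upright boards near side (445,170).

```bash
cat >> h.py <<'E'
from scipy.spatial.transform import Rotation as R
def cloud(f):
    z=np.array(f['range_z'],float); v,u=np.mgrid[:480,:640]
    p=np.stack([(u-f['cx'])/f['fx']*z,-(v-f['cy'])/f['fy']*z,-z],-1)
    q=np.array(f['rotation']); r=R.from_quat(q[[1,2,3,0]])
    P=(r.as_matrix()@p.reshape(-1,3).T).T.reshape(480,640,3)+np.array(f['origin']); P[z==0]=np.nan
    return P
def load(n): return dict(np.load('pics/'+n+'.npz'))
E
python3 - <<'E'
from h import *
np.set_printoptions(precision=4,suppress=True)
f=load('side0');P=cloud(f)
for n,(u,v) in dict(steel=(390,206),polish=(392,222),inklid=(378,226),blk=(375,240),big=(340,222),small=(374,257),so=(370,293),sr=(292,260),lr=(333,194),lo=(299,362),mug=(284,190),bottle=(245,290),panel=(441,110),panel2=(455,110),panel3=(448,300),books=(405,185),table=(330,300)).items(): print(n,P[v,u])
# panel extents: points x<0.5,z>.1
for n in ('side0','scene0'):
    P2=cloud(load(n)).reshape(-1,3); m=(P2[:,2]>.06)&(P2[:,0]>.1)&(P2[:,0]<.5)&(P2[:,1]<.5)&(P2[:,1]>-.6)
    Q=P2[m]
    H,xe,ye=np.histogram2d(Q[:,0],Q[:,1],bins=[np.arange(.1,.51,.04),np.arange(-.6,.51,.05)]); print(n);
    mz=np.zeros_like(H)
    ix=((Q[:,0]-.1)/.04).astype(int).clip(0,9); iy=((Q[:,1]+.6)/.05).astype(int).clip(0,21)
    np.maximum.at(mz,(ix,iy),Q[:,2]); print((mz*1000).astype(int))
c=cv2.resize(f['img'][170:310,260:470],None,fx=3.8,fy=3.8,interpolation=cv2.INTER_CUBIC)
cv2.imwrite('pics/crop1.png',c[:,:,::-1])
E
```

```text
steel [ 0.4369 -0.1079  0.1154]
polish [ 0.4279 -0.1015  0.0695]
inklid [ 0.4621 -0.095   0.0589]
blk [ 0.4668 -0.0848  0.0196]
big [ 0.5592 -0.1091  0.0522]
small [ 0.4682 -0.0118  0.0308]
so [0.4733 0.0809 0.0034]
sr [ 0.6714 -0.0086  0.0038]
lr [ 0.5924 -0.287   0.003 ]
lo [0.6135 0.2824 0.003 ]
mug [ 0.7182 -0.2002  0.0745]
bottle [nan nan nan]
panel [ 0.2997 -0.461   0.1919]
panel2 [ 0.0242 -1.7487 -0.4873]
panel3 [ 0.1921 -0.2874 -0.428 ]
books [ 0.3887 -0.2977  0.0416]
table [ 0.565   0.1074 -0.001 ]
side0
[[  0   0   0   0   0   0   0   0   0   0   0 257 254   0   0   0   0   0
    0   0   0   0]
 [  0   0   0   0   0   0   0   0   0   0   0   0   0   0   0   0   0   0
    0   0   0   0]
 [  0   0   0   0   0   0   0   0   0   0   0   0   0   0   0   0   0   0
    0   0   0   0]
 [139 140 133 130 119 118 125   0   0   0   0   0   0   0   0   0   0   0
    0   0   0   0]
 [222 222 222 221 221 222 223 191 145   0   0   0   0   0   0   0   0   0
    0   0   0   0]
 [145 148 147 190 192 192 193 193 148   0   0   0   0   0   0   0   0   0
    0   0   0   0]
 [  0   0   0   0   0  
[... 587 characters left out ...]
0   0   0   0   0   0   0   0
    0   0   0   0]
 [  0   0 176 171 167 163 154  81  81   0   0   0   0   0   0   0   0   0
    0   0   0   0]
 [  0   0 222 222 222 222 222 192 147   0   0   0   0   0   0   0   0   0
    0   0   0   0]
 [  0   0   0   0   0   0 191 191 146   0   0   0   0   0   0   0   0   0
    0   0   0   0]
 [  0   0   0   0   0   0   0   0   0   0   0   0   0   0   0   0   0   0
    0   0   0   0]
 [  0   0   0   0   0   0   0   0   0 118  60   0   0   0   0   0   0   0
    0   0   0   0]
 [  0   0   0   0   0   0   0   0   0 119  61   0   0   0   0   0   0   0
    0   0   0   0]
 [  0   0   0   0   0   0   0   0   0  60   0   0   0   0   0   0   0   0
    0   0   0   0]]
```

View pics/crop1.png

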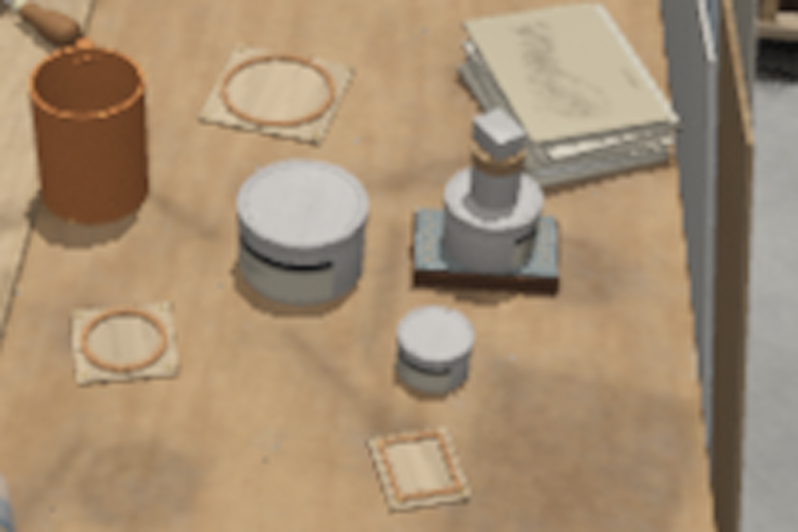

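```bash
cat >> h.py <<'E'
def pose():
    s=manip.state(); q=s['tool_rot']; M=R.from_quat(np.array(q)[[1,2,3,0]]).as_matrix(); return np.array(s['tool_pos']),M,s
def go(x,y,z,yaw=None):
    "print shift (mm, tool axes) and turn to reach TCP x,y,z with jaw axis yaw (deg, mod 180)"
    p,M,s=pose(); d=M.T@(np.array([x,y,z])-p)*1000
    cur=np.degrees(np.arctan2(M[1,1],M[0,1])); t=0
    if yaw is not None:
        e=(yaw-cur+90)%180-90; t=-np.radians(e)
    print('at',p.round(4),'jawyaw %.1f'%cur,'xdown',M[:,0].round(3),'-> shift',d.round(1),'turn %.3f'%t,'j6 %.2f'%s['joint_pos'][5],'t %.2f'%s['time'])
def rect(P,xy,r,z0,z1):
    Q=P.reshape(-1,3); m=(np.hypot(Q[:,0]-xy[0],Q[:,1]-xy[1])<r)&(Q[:,2]>z0)&(Q[:,2]<z1)
    Q=Q[m]; (c,s,a)=cv2.minAreaRect((Q[:,:2]*1000).astype(np.float32)); return m.sum(),np.round(c,1),np.round(s,1),round(a,1),Q[:,2].mean().round(4)
E
python3 - <<'E'
from h import *
np.set_printoptions(precision=4,suppress=True)
for n in('side0','scene0'):
    P=cloud(load(n)); print(n)
    print('steel',rect(P,(.437,-.11),.05,.108,.13))
    print('polish',rect(P,(.437,-.11),.05,.085,.1))
    print('ink',rect(P,(.437,-.11),.06,.045,.066))
    print('blk',rect(P,(.437,-.11),.1,.008,.022))
    print('so',rect(P,(.473,.081),.05,.002,.012))
    print('sr',rect(P,(.6714,-.0086),.055,.002,.012))
    print('lr',rect(P,(.5924,-.287),.08,.002,.012))
    print('lo',rect(P,(.6135,.2824),.1,.002,.012))
    print('table std',np.nanstd(P[295:305,320:340,2]) if n=='side0' else '')
    print('bottle',rect(P,(.72,.15),.12,.03,.14))
go(.45,.3,.23); go(.44,-.11,.26,90)
E
```

```text
side0
steel (np.int64(110), array([ 435. , -114.6]), array([24. , 33.9]), 38.0, np.float64(0.1162))
polish (np.int64(61), array([ 434.1, -103. ]), array([15.9, 32.5]), 88.5, np.float64(0.0931))
ink (np.int64(321), array([ 435.5, -110.6]), array([62.5, 63.6]), 89.7, np.float64(0.0569))
blk (np.int64(428), array([ 434.5, -115.2]), array([183.2, 114.2]), 51.5, np.float64(0.0162))
so (np.int64(431), array([472.5,  76.6]), array([90.3, 94.3]), 65.5, np.float64(0.0047))
sr (np.int64(539), array([669.7,  -7.8]), array([100.6, 102.1]), 32.9, np.float64(0.0046))
lr (np.int64(720), array([ 592.7, -287.9]), array([150.8, 153.7]), 75.8, np.float64(0.0046))
lo (np.int64(2572), array([611.1, 282.9]), array([195.9, 194.1]), 34.3, np.float64(0.0042))
table std 0.0016557915014604268
bottle (np.int64(1091), array([737.4, 190.5]), array([69.1, 58.3]), 24.4, np.float64(0.0755))
scene0
steel (np.int64(276), array([ 433.5, -119.2]), array([24.4, 29.6]), 36.0, np.float64(0.116))
polish (np.int64(167), array([ 422.5, -122.1]), array([15.1, 34.4]), 21.4, np.float64(0.0927))
ink (np.int64(790), array([ 428.5,
[... 170 characters left out ...]
 array([474.2,  80.4]), array([73.8, 77.8]), 22.2, np.float64(0.0048))
sr (np.int64(456), array([664.6,   1.3]), array([87.8, 89.6]), 88.3, np.float64(0.0049))
lr (np.int64(1922), array([ 594., -285.]), array([128.9, 133.7]), 19.4, np.float64(0.0045))
lo (np.int64(1110), array([610. , 288.6]), array([187.6, 172.3]), 57.6, np.float64(0.0043))
table std 
bottle (np.int64(905), array([730.3, 173.6]), array([51.9, 65.3]), 52.5, np.float64(0.0705))
at [0.1603 0.6035 0.2302] jawyaw 75.1 xdown [-0.001 -0.002 -1.   ] -> shift [   0.5 -218.9  357.9] turn 0.000 j6 -0.12 t 0.10
at [0.1603 0.6035 0.2302] jawyaw 75.1 xdown [-0.001 -0.002 -1.   ] -> shift [ -28.8 -617.8  453.6] turn -0.260 j6 -0.12 t 0.10
```

Request:
play_rows(plan=[[-60,-80,150,0,-1],[-120,-150,250,-0.1,-1],[-120,-300,430,-0.26,-1],[-120,-300,430,-0.26,-1],[-120,-300,430,-0.26,-1],[-120,-300,430,-0.26,-1],[-120,-300,430,-0.26,-1],[-120,-300,430,-0.26,-1]])

```text
time: 1.1
tool_pos: [0.475, 0.2327, 0.344]
tool_rot: [0.707, -0.0, 0.707, 0.0]
contact_force: [0.7, -0.3, 0.3]
gripper_width: 0.999
```

```bash
python3 - <<'E'
from h import *
f=grab('wrist','w1'); print({k:f[k] for k in('fx','cx','cy','origin','rotation')})
go(.4345,-.117,.26,126)
E
```

```text
{'fx': 382.99429425834177, 'cx': 322.393528061805, 'cy': 235.63858972174486, 'origin': array([0.39869082, 0.23178018, 0.48516076]), 'rotation': array([ 0.69905655, -0.10577673, -0.10567128,  0.69926019])}
at [0.4793 0.2274 0.3454] jawyaw 89.6 xdown [ 0.004 -0.004 -1.   ] -> shift [  86.7 -344.3  -42.7] turn -0.635 j6 -1.26 t 1.15
```

View pics/w1.png

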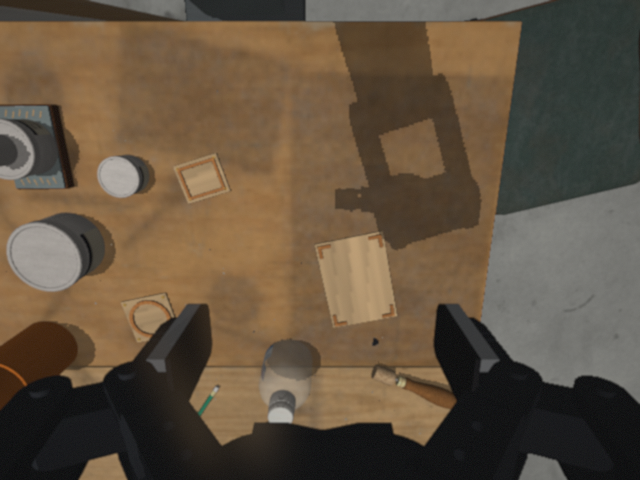

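Wrist view: small oblong rest with corners (174,168),(215,153),(229,187),(188,203), and large oblong rest with corners (315,247),(381,233),(397,315),(333,328). The stack is at the left edge, and the small round rest at (149,317).

```bash
cat >> h.py <<'E'
def ray(f,uv,z):
    uv=np.atleast_2d(np.array(uv,float)); q=np.array(f['rotation']); M=R.from_quat(q[[1,2,3,0]]).as_matrix()
    d=np.c_[(uv[:,0]-f['cx'])/f['fx'],-(uv[:,1]-f['cy'])/f['fy'],-np.ones(len(uv))]@M.T; o=np.array(f['origin'])
    return o+d*((z-o[2])/d[:,2])[:,None]
def quad(f,uv,z):
    X=ray(f,uv,z)[:,:2]*1000; L=np.roll(X,-1,0)-X
    print('c',X.mean(0).round(1),'sides',np.hypot(*L.T).round(1),'ang',np.degrees(np.arctan2(L[:,1],L[:,0])).round(1))
E
python3 - <<'E'
from h import *
f=load('w1')
quad(f,[(174,168),(215,153),(229,187),(188,203)],.004)
quad(f,[(315,247),(381,233),(397,315),(333,328)],.004)
quad(f,[(121,301),(168,293),(180,333),(134,342)],.004)
E
```

```text
c [471.9  79.7] sides [55.8 44.5 57.8 46.3] ang [ 109.2   18.6  -69.1 -163.9]
c [614.2 278.5] sides [ 88.9 123.6  92.1 124.1] ang [ 102.6   13.1  -77.  -168.4]
c [668.6 -10. ] sides [67.8 63.4 69.4 65.8] ang [ 100.4    8.8  -77.7 -172.5]
```

Request:
play_rows(plan=[[0,-60,-8,-0.15,-1],[0,-120,-16,-0.3,-1],[0,-180,-24,-0.45,-1],[0,-240,-32,-0.63,-1],[0,-300,-40,-0.63,-1],[20,-344,-43,-0.63,-1],[20,-344,-43,-0.63,-1],[20,-344,-43,-0.63,-1]])

```text
time: 2.15
tool_pos: [0.4312, -0.109, 0.3239]
tool_rot: [0.672, -0.219, 0.672, 0.219]
contact_force: [-0.6, -0.1, 0.6]
gripper_width: 0.998
```

```bash
python3 - <<'E'
from h import *
f=grab('wrist','w2'); 
P=cloud(f)
print('steel',rect(P,(.435,-.115),.03,.112,.13)); print('pol',rect(P,(.435,-.115),.03,.098,.107)); print('ink',rect(P,(.435,-.115),.06,.053,.066))
go(.4345,-.117,.13,126)
E
```

```text
steel (np.int64(767), array([ 433.5, -119.5]), array([21.5, 29.6]), 36.2, np.float64(0.1166))
pol (np.int64(308), array([ 431.2, -118.1]), array([34.8, 33.4]), 69.5, np.float64(0.1009))
ink (np.int64(1699), array([ 432.1, -117.2]), array([64.9, 64.7]), 38.2, np.float64(0.0573))
at [ 0.4315 -0.1086  0.3243] jawyaw 126.2 xdown [ 0.  0. -1.] -> shift [194.3  -8.6  -2.6] turn 0.003 j6 -2.62 t 2.20
```

View pics/w2.png

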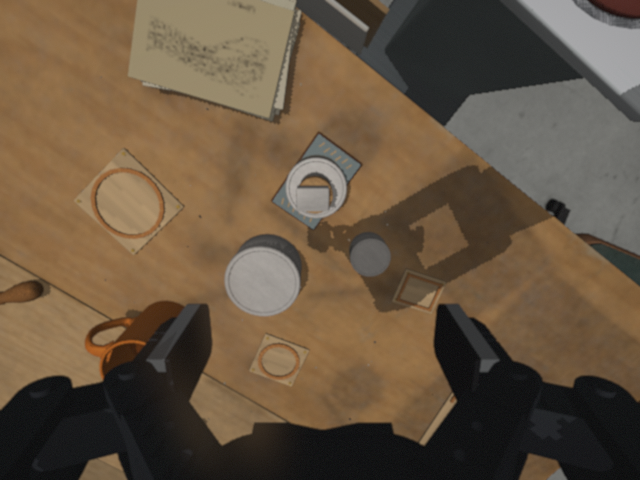

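Wrist view: stack centred near (315,190), with the steel block at (313,198) and its long side along the jaw axis. I'll approach slowly and grip along its 30 mm length.

Request:
play_rows(plan=[[60,-9,-4,0,-1],[120,-9,-4,0,-1],[170,-9,-4,0,-1],[190,-9,-4,0,-1],[205,-9,-4,0,-1],[213,-9,-4,0,-1],[219,-9,-4,0,-1],[219,-9,-4,0,-1]])

```text
time: 3.2
tool_pos: [0.4337, -0.1192, 0.1055]
tool_rot: [0.672, -0.219, 0.672, 0.219]
contact_force: [-0.4, -0.0, -0.1]
gripper_width: 1.001
```

```bash
python3 - <<'E'
from h import *
f=grab('wrist','w3'); P=cloud(f)
print('steel',rect(P,(.435,-.115),.03,.112,.13)); go(.4335,-.1185,.104,126)
E
```

```text
steel (np.int64(4305), array([ 434. , -118.9]), array([24., 30.]), 36.1, np.float64(0.1165))
at [ 0.4338 -0.1193  0.1057] jawyaw 126.1 xdown [ 0.001 -0.    -1.   ] -> shift [1.7 0.8 0.2] turn 0.002 j6 -2.64 t 3.25
```

View pics/w3.png

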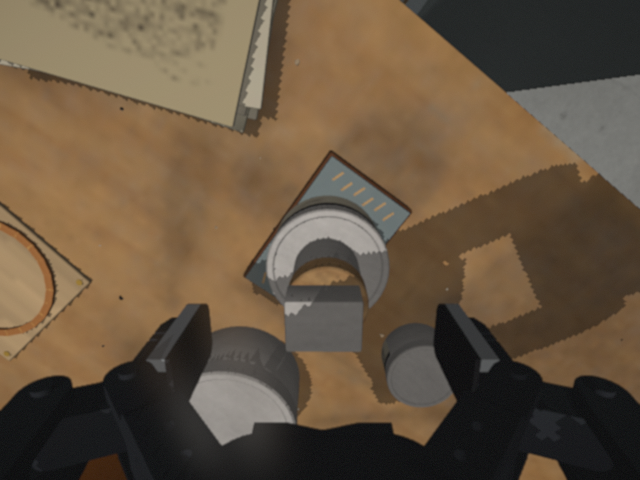

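Block is centred between the fingers (284–362 vs 210–436). Close.

Request:
play_rows(plan=[[1,0,0,0,0],[1,0,0,0,1],[1,0,0,0,1],[1,0,0,0,1],[1,0,0,0,1],[1,0,0,0,1],[1,0,0,0,1],[1,0,0,0,1]])

```text
time: 4.25
tool_pos: [0.4337, -0.1193, 0.1045]
tool_rot: [0.673, -0.219, 0.672, 0.219]
contact_force: [0.3, -0.8, 4.0]
gripper_width: 0.33
```

Request:
play_rows(plan=[[-4,0,0,0,1],[-15,0,0,0,1],[-40,0,0,0,1],[-40,0,0,0,1]])

```text
time: 4.75
tool_pos: [0.4347, -0.1197, 0.1463]
tool_rot: [0.673, -0.22, 0.671, 0.218]
contact_force: [0.3, 0.0, 0.0]
gripper_width: 0.335
```

```bash
python3 - <<'E'
from h import *
f=grab('wrist','w4'); P=cloud(f)
go(.472,.0797,.15,108.7); go(.472,.0797,.004,108.7)
M=P[...,2]; p,_,_=pose()
Q=P.reshape(-1,3); m=np.hypot(Q[:,0]-p[0],Q[:,1]-p[1])<.012; print(np.nanpercentile(Q[m,2],[5,50,95]),m.sum())
E
```

```text
at [ 0.4339 -0.1193  0.1449] jawyaw 126.1 xdown [ 0.002 -0.001 -1.   ] -> shift [ -5.2 138.3 148.1] turn 0.304 j6 -2.64 t 4.80
at [ 0.4339 -0.1193  0.1449] jawyaw 126.1 xdown [ 0.002 -0.001 -1.   ] -> shift [140.8 138.6 148. ] turn 0.304 j6 -2.64 t 4.80
[0.10027019 0.15835241 0.22892558] 5849
```

View pics/w4.png

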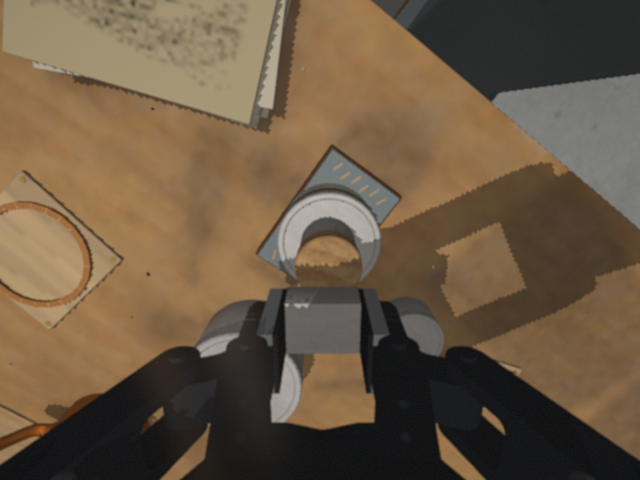

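Request:
play_rows(plan=[[-5,40,45,0.1,1],[-5,80,90,0.2,1],[-5,120,130,0.3,1],[-5,138,148,0.3,1],[20,138,148,0.304,1],[40,138,148,0.304,1],[40,138,148,0.304,1]])

```text
time: 5.68
tool_pos: [0.4691, 0.0797, 0.1009]
tool_rot: [0.695, -0.115, 0.7, 0.115]
contact_force: [-0.8, -0.4, -0.8]
gripper_width: 0.331
```

```bash
python3 - <<'E'
from h import *
f=grab('wrist','w5'); go(.472,.0797,.0075,108.7)
quad(load('w2'),[(406,270),(444,281),(435,311),(393,302)],.004)
cv2.imwrite('pics/w5c.png',cv2.resize(f['img'][120:420,140:500,::-1],None,fx=2,fy=2))
E
```

```text
at [0.4703 0.0796 0.1025] jawyaw 108.7 xdown [-0.003  0.    -1.   ] -> shift [95.  -0.5  1.9] turn -0.000 j6 -1.89 t 5.72
c [471.2  78.7] sides [53.1 44.5 58.7 48.1] ang [ 109.1   25.8  -67.1 -161.3]
```

View pics/w5c.png

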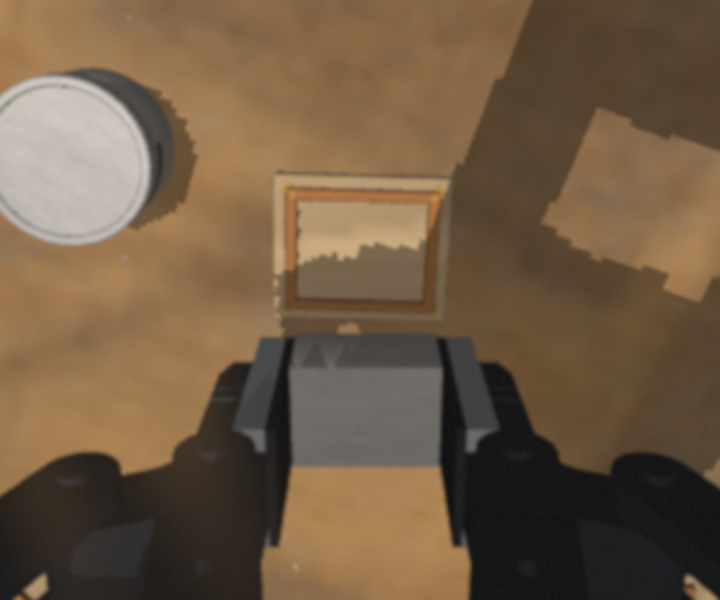

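Held block over the empty rest. Rest corners in the full frame: (277.5,206.5),(365,208.5),(361,280),(277.5,278.5).

```bash
python3 - <<'E'
from h import *
quad(load('w5'),[(277.5,206.5),(365,208.5),(361,280),(277.5,278.5)],.004)
P=cloud(load('w5'))
print(rect(P,(.47,.08),.03,.108,.13),rect(P,(.47,.08),.03,.111,.14))
E
```

```text
c [472.2  78.7] sides [55.7 49.3 56.3 49.5] ang [ 107.3   17.4  -72.5 -163.2]
(np.int64(6804), array([469.1,  78.9]), array([24.9, 55.9]), 18.5, np.float64(0.1157)) (np.int64(8180), array([468.8,  78.8]), array([25.4, 55.9]), 18.3, np.float64(0.1206))
```

Request:
play_rows(plan=[[40,-1,2,0.01,1],[70,-1,2,0.02,1],[85,-1,2,0.02,1],[91,-1,2,0.02,1],[95,-1,2,0.02,1],[96,-1,2,0.02,1],[96,-1,2,0.02,1],[96,-1,2,0.02,1]])

```text
time: 6.72
tool_pos: [0.4742, 0.0793, 0.0086]
tool_rot: [0.699, -0.108, 0.698, 0.108]
contact_force: [1.2, 0.2, -0.9]
gripper_width: 0.336
```

Request:
play_rows(plan=[[0,0,0,0,0],[0,0,0,0,-0.3],[0,0,0,0,-0.5],[0,0,0,0,-0.5],[-40,0,0,0,-0.5],[-90,0,0,0,-1],[-140,0,0,0,-1],[-140,0,0,0,-1]])

```text
time: 7.72
tool_pos: [0.4772, 0.0794, 0.1536]
tool_rot: [0.702, -0.108, 0.695, 0.107]
contact_force: [0.1, 0.4, -0.5]
gripper_width: 0.998
```

```bash
python3 - <<'E'
from h import *
f=grab('wrist','w6'); P=cloud(f)
print(rect(P,(.472,.079),.03,.014,.03)); go(.433,-.118,.24,90)
cv2.imwrite('pics/w6c.png',cv2.resize(f['img'][120:420,140:500,::-1],None,fx=2,fy=2))
E
```

```text
(np.int64(1163), array([474.3,  78.5]), array([21.7, 30.1]), 18.2, np.float64(0.0183))
at [0.4754 0.0793 0.1506] jawyaw 107.5 xdown [ 0.005  0.    -1.   ] -> shift [ -89.6 -175.5  -99.5] turn 0.306 j6 -1.87 t 7.78
```

View pics/w6c.png

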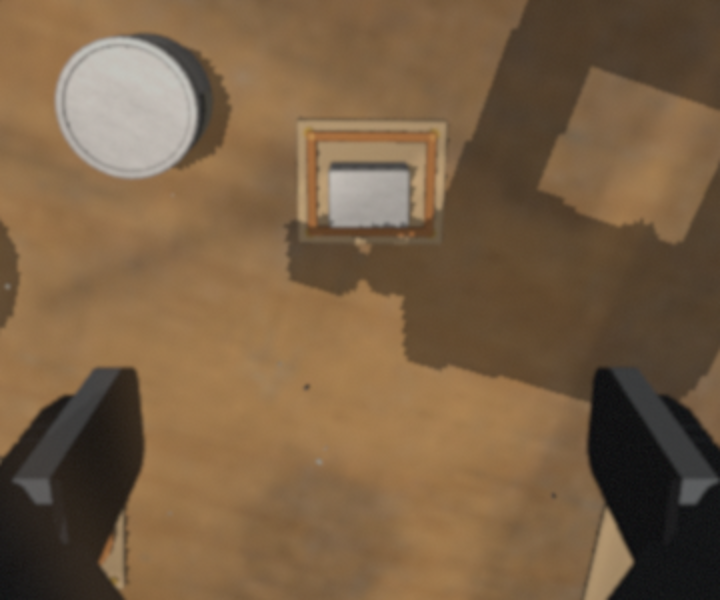

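Steel block sits inside the lip (crop 370,197), flat, about 2 mm off centre. Next the polish tin.

Request:
play_rows(plan=[[-20,-40,-25,0.1,-1],[-50,-90,-50,0.2,-1],[-50,-140,-80,0.3,-1],[-50,-176,-100,0.306,-1],[-50,-176,-100,0.306,-1],[-50,-176,-100,0.306,-1]])

```text
time: 8.52
tool_pos: [0.431, -0.1181, 0.1965]
tool_rot: [0.706, 0.001, 0.708, 0.001]
contact_force: [0.1, 0.5, 0.0]
gripper_width: 0.999
```

```bash
python3 - <<'E'
from h import *
f=grab('wrist','w7'); P=cloud(f)
print('pol',rect(P,(.433,-.118),.03,.096,.107)); print('ink',rect(P,(.433,-.118),.05,.053,.064))
for r in [(.433,-.118)]: go(*r,.075,90)
E
```

```text
pol (np.int64(2266), array([ 432.2, -118.2]), array([35.4, 34.8]), 1.2, np.float64(0.1007))
ink (np.int64(3054), array([ 430.5, -116.9]), array([65.3, 61.7]), 86.7, np.float64(0.0573))
at [ 0.4312 -0.1177  0.1969] jawyaw 90.1 xdown [-0.002  0.001 -1.   ] -> shift [121.8  -0.4   2. ] turn 0.001 j6 -2.01 t 8.57
```

Request:
play_rows(plan=[[50,0,1,0,-1],[90,0,1,0,-1],[115,0,1,0,-1],[121,0,1,0,-1],[121,0,1,0,-0.5],[121,0,1,0,0],[121,0,1,0,1],[121,0,1,0,1]])

```text
time: 9.57
tool_pos: [0.4338, -0.1192, 0.0788]
tool_rot: [0.708, -0.0, 0.706, -0.0]
contact_force: [0.9, 0.9, 4.9]
gripper_width: 0.389
```

Request:
play_rows(plan=[[0,0,0,0,1],[0,0,0,0,1],[0,0,0,0,1],[-5,0,0,0,1],[-20,0,0,0,1],[-70,0,0,0,1],[-120,0,0,0,1],[-120,0,0,0,1]])

```text
time: 10.58
tool_pos: [0.4352, -0.1199, 0.2032]
tool_rot: [0.71, -0.002, 0.704, -0.002]
contact_force: [-0.3, -0.2, -0.3]
gripper_width: 0.394
```

```bash
python3 - <<'E'
from h import *
f=grab('wrist','w8'); P=cloud(f)
print('ink',rect(P,(.433,-.118),.05,.053,.064)); go(.6686,-.010,.1,90)
p,_,_=pose(); Q=P.reshape(-1,3); print(rect(P,p[:2],.03,p[2]+.02,p[2]+.03))
E
```

```text
ink (np.int64(5490), array([ 432.1, -117.3]), array([64.8, 64.9]), 2.4, np.float64(0.0571))
at [ 0.4337 -0.1193  0.2001] jawyaw 90.0 xdown [ 0.005 -0.002 -1.   ] -> shift [101.  109.5 234.4] turn 0.000 j6 -2.00 t 10.62
(np.int64(8312), array([ 430. , -117.8]), array([40.3, 49.4]), 31.9, np.float64(0.225))
```

Request:
play_rows(plan=[[0,25,55,0,1],[0,50,110,0,1],[0,75,165,0,1],[20,109,220,0,1],[60,109,234,0,1],[100,109,234,0,1],[100,109,234,0,1]])

```text
time: 11.5
tool_pos: [0.6619, -0.0089, 0.09]
tool_rot: [0.703, 0.0, 0.712, 0.001]
contact_force: [-0.3, -0.2, -1.3]
gripper_width: 0.393
```

```bash
python3 - <<'E'
from h import *
f=grab('wrist','w9'); go(.6686,-.010,.022,90)
cv2.imwrite('pics/w9c.png',cv2.resize(f['img'][120:420,140:500,::-1],None,fx=2,fy=2))
P=cloud(f); print(rect(P,(.668,-.01),.03,.118,.135))
E
```

```text
at [ 0.664  -0.0093  0.0937] jawyaw 90.0 xdown [-0.007  0.001 -1.   ] -> shift [71.7 -0.7  5. ] turn 0.000 j6 -1.70 t 11.55
(np.int64(2559), array([660.6,  -9.9]), array([25. , 53.3]), 0.1, np.float64(0.126))
```

View pics/w9c.png

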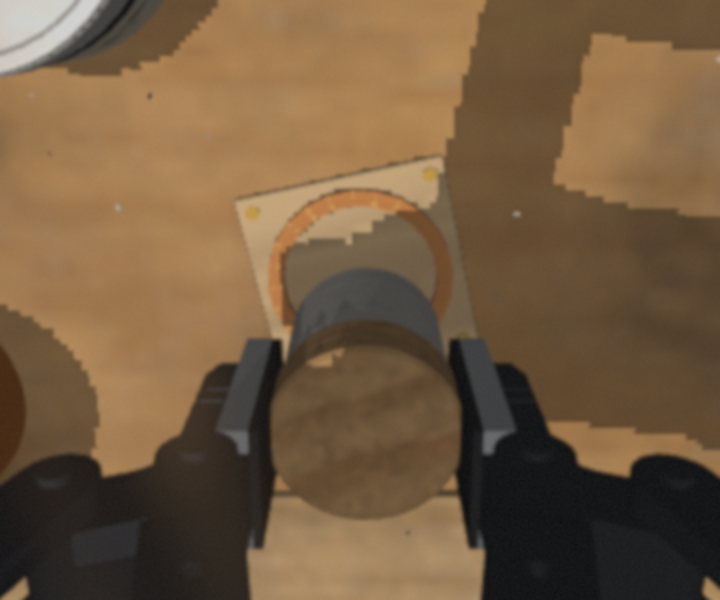

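```bash
python3 - <<'E'
from h import *
f=load('w9')
X=ray(f,[(274,255),(366,255),(319,214.5),(285,227),(354,229)],.007)*1000; print(X.round(1))
A=np.c_[2*X[:,:2],np.ones(5)]; s=np.linalg.lstsq(A,(X[:,:2]**2).sum(1),rcond=None)[0]; print('ring',s[:2],np.sqrt(s[2]+s[0]**2+s[1]**2))
C=ray(f,[(257.5,220),(361.5,197.5)],.004)[:,:2]*1000; d=C[1]-C[0]; L=np.hypot(*d); n=np.array([d[1],-d[0]])/L; print(C.mean(0)+n*33,L)
E
```

```text
[[666.5 -39.8   7. ]
 [666.5  17.4   7. ]
 [640.7 -11.8   7. ]
 [648.5 -32.5   7. ]
 [649.8   9.5   7. ]]
ring [669.15404735 -11.52244021] 28.812709365806345
[670.08316605 -10.73973905] 64.93985898219617
```

Request:
play_rows(plan=[[20,-1,3,0,1],[45,-1,3,0,1],[60,-1,3,0,1],[60,-1,3,0,1],[60,-1,3,0,1]])

```text
time: 12.18
tool_pos: [0.6704, -0.0108, 0.0383]
tool_rot: [0.708, -0.0, 0.706, -0.0]
contact_force: [0.7, -0.5, 1.5]
gripper_width: 0.391
```

```bash
python3 - <<'E'
from h import *
go(.670,-.011,.021,90)
E
```

```text
at [ 0.6704 -0.0108  0.0383] jawyaw 90.0 xdown [ 0.002 -0.    -1.   ] -> shift [17.3 -0.2 -0.4] turn 0.000 j6 -1.70 t 12.18
```

Request:
play_rows(plan=[[8,0,0,0,1],[13,0,0,0,1],[16,0,0,0,1],[17,0,0,0,1],[17,0,0,0,1],[17,0,0,0,1]])

```text
time: 12.92
tool_pos: [0.6703, -0.0106, 0.0235]
tool_rot: [0.707, -0.0, 0.707, 0.0]
contact_force: [-7.3, 1.7, 14.1]
gripper_width: 0.392
```

Request:
play_rows(plan=[[0,0,0,0,0],[0,0,0,0,-0.3],[0,0,0,0,-0.5],[0,0,0,0,-0.5],[-40,0,0,0,-0.5],[-90,0,0,0,-1],[-150,0,0,0,-1],[-150,0,0,0,-1]])

```text
time: 13.92
tool_pos: [0.6735, -0.0111, 0.1782]
tool_rot: [0.712, -0.001, 0.702, -0.001]
contact_force: [0.7, -0.8, 0.1]
gripper_width: 1.001
```

```bash
python3 - <<'E'
from h import *
f=grab('wrist','w10'); P=cloud(f)
print('pol',rect(P,(.669,-.011),.04,.04,.052)); go(.4321,-.1173,.2,60)
print('blk',rect(P,(.43,-.118),.1,.011,.022)) 
cv2.imwrite('pics/w10c.png',cv2.resize(f['img'][:,:,::-1],None,fx=1.2,fy=1.2))
E
```

```text
pol (np.int64(1799), array([669.3, -11.5]), array([35.7, 34.9]), 0.9, np.float64(0.0451))
at [ 0.6716 -0.0109  0.1741] jawyaw 90.0 xdown [ 0.007 -0.001 -1.   ] -> shift [ -27.4 -106.4 -239.3] turn 0.524 j6 -1.70 t 13.97
blk (np.int64(0), array([0., 0.]), array([0., 0.]), 0.0, np.float64(nan))h.py:32: RuntimeWarning: Mean of empty slice.
  Q=Q[m]; (c,s,a)=cv2.minAreaRect((Q[:,:2]*1000).astype(np.float32)); return m.sum(),np.round(c,1),np.round(s,1),round(a,1),Q[:,2].mean().round(4)
  ret = ret.dtype.type(ret / rcount)
```

View pics/w10c.png

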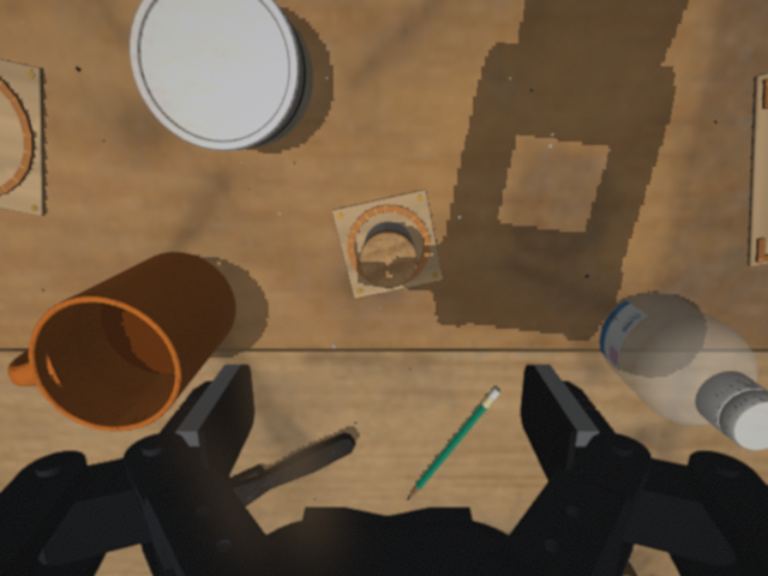

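Polish tin is seated (crop 388,250), centred within 1 mm, top at the right height. Mug and bottle untouched. Next the ink tin.

Request:
play_rows(plan=[[-10,-25,-55,0,-1],[-10,-50,-110,0,-1],[-10,-75,-165,0,-1],[0,-106,-220,0,-1],[50,-106,-239,0,-1],[80,-106,-239,0,-1],[80,-106,-239,0,-1],[80,-106,-239,0,-1]])

```text
time: 14.98
tool_pos: [0.4309, -0.1167, 0.0905]
tool_rot: [0.707, -0.0, 0.707, 0.0]
contact_force: [0.7, -0.5, -0.0]
gripper_width: 0.999
```

```bash
python3 - <<'E'
from h import *
f=grab('wrist','w11'); P=cloud(f)
print('ink',rect(P,(.432,-.1173),.05,.053,.064)); go(.4321,-.1173,.026,90)
E
```

```text
ink (np.int64(12801), array([ 432.5, -117.1]), array([65.4, 65.5]), 20.1, np.float64(0.0571))
at [ 0.4316 -0.117   0.0913] jawyaw 90.0 xdown [ 0.002 -0.001 -1.   ] -> shift [65.3 -0.3  0.4] turn 0.001 j6 -2.00 t 15.03
```

Request:
play_rows(plan=[[25,0,1,0,-1],[45,0,1,0,-1],[58,0,1,0,-1],[65,0,1,0,-1],[65,0,1,0,-1],[65,0,1,0,0.2],[65,0,1,0,1],[65,0,1,0,1]])

```text
time: 16.02
tool_pos: [0.4327, -0.1172, 0.0264]
tool_rot: [0.708, -0.0, 0.706, -0.0]
contact_force: [0.3, -0.1, 6.5]
gripper_width: 0.744
```

Request:
play_rows(plan=[[0,0,0,0,1],[0,0,0,0,1],[-3,0,0,0,1],[-8,0,0,0,1],[-20,0,0,0,1],[-60,0,0,0,1],[-110,0,0,0,1],[-110,0,0,0,1]])

```text
time: 17.02
tool_pos: [0.4347, -0.1181, 0.1408]
tool_rot: [0.711, -0.002, 0.704, -0.001]
contact_force: [0.2, 0.4, -1.5]
gripper_width: 0.749
```

```bash
python3 - <<'E'
from h import *
f=grab('wrist','w12'); P=cloud(f); p,_,_=pose()
print('blk',rect(P,(.43,-.118),.1,.011,.022)); go(.5935,-.287,.11,90)
Q=P.reshape(-1,3);m=(np.hypot(Q[:,0]-p[0],Q[:,1]-p[1])<.02)&(Q[:,2]>.1); print(np.percentile(Q[m,2],[5,50,95]))
E
```

```text
blk (np.int64(7939), array([ 417. , -114.7]), array([198.5,  77.9]), 75.4, np.float64(0.0162))
at [ 0.433  -0.1173  0.1378] jawyaw 90.0 xdown [ 0.005 -0.002 -1.   ] -> shift [  29.  -169.6  160.4] turn 0.000 j6 -2.00 t 17.07
[0.17041444 0.17185841 0.22555635]
```

View pics/w12.png

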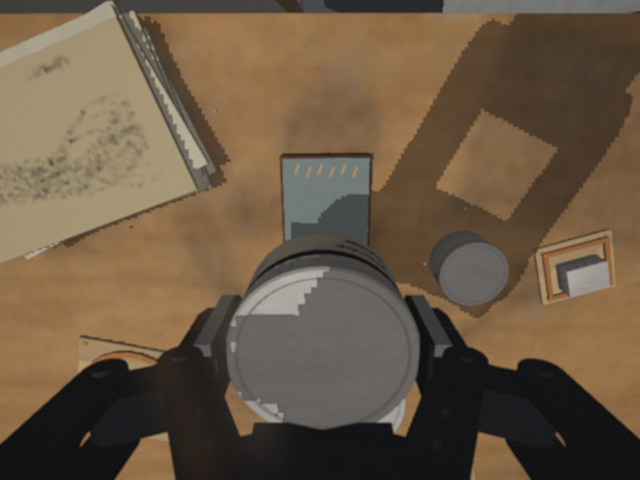

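Ink tin held level; print block below at (326,200), steel block still seated at (583,274).

Request:
play_rows(plan=[[0,-30,28,0,1],[0,-65,60,0,1],[0,-105,100,0,1],[0,-145,137,0,1],[10,-165,156,0,1],[25,-170,160,0,1],[29,-170,160,0,1],[29,-170,160,0,1]])

```text
time: 18.08
tool_pos: [0.5902, -0.2852, 0.1045]
tool_rot: [0.706, 0.0, 0.708, 0.001]
contact_force: [-0.0, 0.6, -2.0]
gripper_width: 0.747
```

```bash
python3 - <<'E'
from h import *
f=grab('wrist','w13'); go(.5935,-.287,.02,90)
cv2.imwrite('pics/w13c.png',cv2.resize(f['img'][100:420,120:520,::-1],None,fx=1.8,fy=1.8))
# ring by depth-free colour: from side0 hi-contrast orange lip
for n in('side0','scene0','w2'):
    g=load(n); P=cloud(g); hsv=cv2.cvtColor(g['img'],cv2.COLOR_RGB2HSV); 
    m=(np.hypot(P[...,0]-.593,P[...,1]+.287)<.07)&(hsv[...,0]<14)&(hsv[...,1]>130)
    v,u=np.nonzero(m); X=ray(g,np.c_[u,v],.007)[:,:2]*1000; print(n,len(u),cv2.minEnclosingCircle(X.astype(np.float32)))
E
```

```text
at [ 0.5908 -0.2856  0.1056] jawyaw 90.0 xdown [-0.001  0.001 -1.   ] -> shift [85.6 -1.5  2.8] turn 0.001 j6 -2.14 t 18.12
side0 0 ((0.0, 0.0), 0.0)
scene0 229 ((591.1490478515625, -288.5411682128906), 44.35299301147461)
w2 132 ((591.0730590820312, -286.9114685058594), 43.23894119262695)
```

View pics/w13c.png

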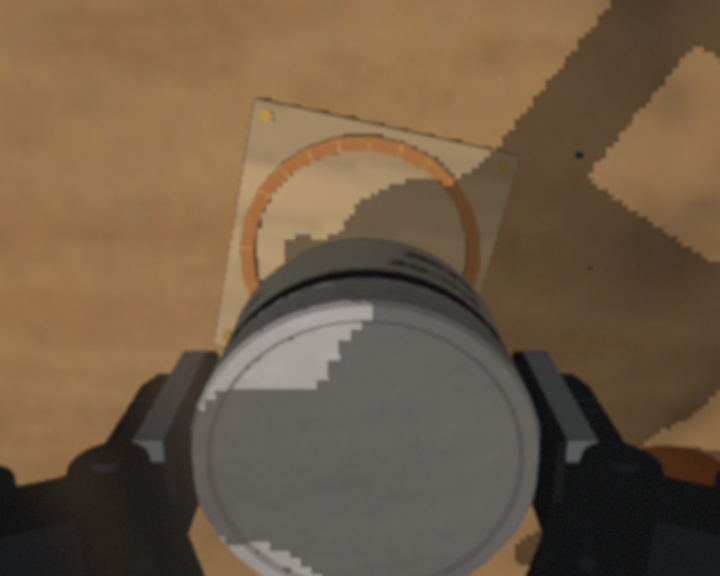

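```bash
python3 - <<'E'
from h import *
f=load('w13'); k=lambda L: np.array(L)/1.8+[120,100]
X=ray(f,k([(242,245),(480,245),(358,135),(248,215),(473,215)]),.007)*1000
A=np.c_[2*X[:,:2],np.ones(5)]; s=np.linalg.lstsq(A,(X[:,:2]**2).sum(1),rcond=None)[0]; print('ring',s[:2],np.sqrt(s[2]+s[0]**2+s[1]**2))
C=ray(f,k([(257,98),(517,157),(216,345)]),.004)[:,:2]*1000; print('corners',(C[1]+C[2])/2,np.hypot(*(C[1]-C[0])),np.hypot(*(C[2]-C[0])))
E
```

```text
ring [ 591.3427318  -287.27426757] 43.10598494280549
corners [ 592.64432105 -287.50268712] 93.21907801944234 95.31010805886137
```

Request:
play_rows(plan=[[20,-1,1,0,1],[40,-1,1,0,1],[60,-1,1,0,1],[70,-1,1,0,1],[70,-1,1,0,1],[70,-1,1,0,1]])

```text
time: 18.88
tool_pos: [0.5932, -0.288, 0.0368]
tool_rot: [0.708, -0.0, 0.707, -0.0]
contact_force: [0.9, -0.2, -1.5]
gripper_width: 0.749
```

```bash
python3 - <<'E'
from h import *
go(.592,-.287,.0135,90)
E
```

```text
at [ 0.5932 -0.288   0.0368] jawyaw 90.0 xdown [ 0.001 -0.001 -1.   ] -> shift [23.3  1.  -1.2] turn 0.000 j6 -2.14 t 18.88
```

Request:
play_rows(plan=[[10,1,-1,0,1],[17,1,-1,0,1],[21,1,-1,0,1],[23,1,-1,0,1],[23,1,-1,0,1],[23,1,-1,0,1],[23,1,-1,0,1]])

```text
time: 19.75
tool_pos: [0.5917, -0.2867, 0.0133]
tool_rot: [0.707, -0.0, 0.707, 0.0]
contact_force: [0.3, 0.1, -1.3]
gripper_width: 0.744
```

Request:
play_rows(plan=[[0,0,0,0,0],[0,0,0,0,-1],[0,0,0,0,-1],[0,0,0,0,-1],[-30,0,0,0,-1],[-80,0,0,0,-1],[-140,0,0,0,-1],[-140,0,0,0,-1]])

```text
time: 20.75
tool_pos: [0.5953, -0.2889, 0.1613]
tool_rot: [0.711, -0.003, 0.703, -0.002]
contact_force: [0.7, -0.3, 0.0]
gripper_width: 1.001
```

```bash
python3 - <<'E'
from h import *
f=grab('wrist','w14'); P=cloud(f)
print('ink',rect(P,(.592,-.287),.06,.038,.056)); go(.4325,-.1173,.16,90)
E
```

```text
ink (np.int64(6637), array([ 591.8, -287.6]), array([65.1, 65.4]), 65.3, np.float64(0.043))
at [ 0.5935 -0.2878  0.1574] jawyaw 90.0 xdown [ 0.006 -0.004 -1.   ] -> shift [  -4.3  170.6 -160.9] turn 0.000 j6 -2.14 t 20.80
```

Ink tin is seated: top at 0.0455 m after the depth bias, within 1 mm of centre. Next, measure the print block and check how far back the fingertips stand when open.

```bash
python3 - <<'E'
from h import *
for n,p in(('w12',(.433,-.1173,.1378)),('w11',(.4316,-.117,.0913)),('w4',(.4339,-.1193,.1449)),('w14',(.5935,-.2878,.1574))):
    P=cloud(load(n))-np.array(p); 
    v,u=np.mgrid[:480,:640]
    for lo,hi in((150,280),(370,500)):
        m=(u>lo)&(u<hi)&(v>285)&(v<400)&(np.abs(P[...,2]-.01)<.03)&(np.hypot(P[...,0],P[...,1])<.07)&(np.abs(P[...,0])<.03)
        z=P[...,2][m]; print(n,m.sum(),np.percentile(z,[1,5,20]).round(4) if m.sum() else '')
E
```

```text
w12 7051 [0.0138 0.0205 0.0328]
w12 6536 [0.0133 0.0197 0.0325]
w11 2840 [0.0118 0.0145 0.02  ]
w11 2901 [0.0116 0.0143 0.0201]
w4 1841 [0.0063 0.0095 0.0174]
w4 1325 [0.0067 0.0092 0.0165]
w14 2219 [0.0166 0.0188 0.0236]
w14 2336 [0.0159 0.0183 0.0232]
```

Request:
play_rows(plan=[[-5,30,-28,0,-1],[-5,65,-60,0,-1],[-5,105,-100,0,-1],[-5,145,-137,0,-1],[-5,170,-160,0,-1],[-5,170,-160,0,-1],[-5,170,-160,0,-1]])

```text
time: 21.68
tool_pos: [0.4315, -0.1169, 0.1573]
tool_rot: [0.707, -0.0, 0.707, 0.0]
contact_force: [0.5, 0.2, -0.7]
gripper_width: 0.997
```

```bash
python3 - <<'E'
from h import *
f=grab('wrist','w15'); P=cloud(f)
print('blk',rect(P,(.4325,-.117),.075,.011,.022)); go(.4325,-.1173,.003,90)
cv2.imwrite('pics/w15c.png',cv2.resize(f['img'][100:420,120:520,::-1],None,fx=1.8,fy=1.8))
E
```

```text
blk (np.int64(10271), array([ 433.9, -117.1]), array([100. ,  64.1]), 0.6, np.float64(0.0162))
at [ 0.4318 -0.1171  0.1575] jawyaw 90.0 xdown [-0.001  0.    -1.   ] -> shift [154.5  -0.2   0.9] turn -0.000 j6 -2.00 t 21.73
```

View pics/w15c.png

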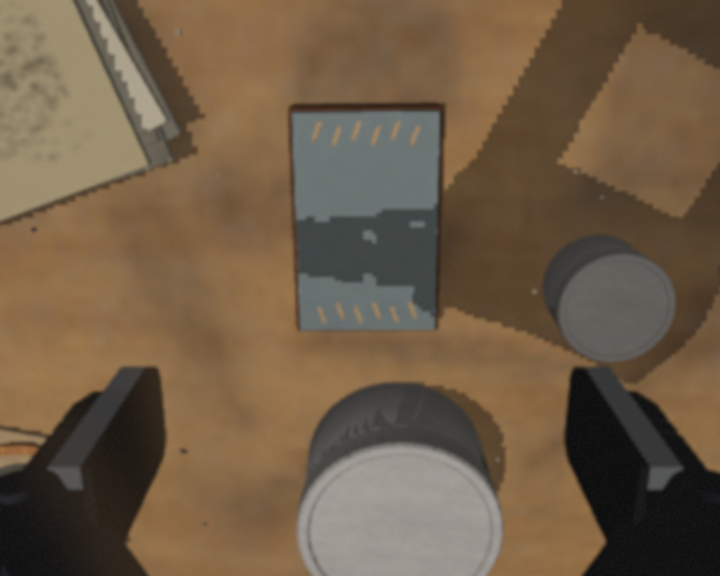

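Print block at (433.9,-117.1), 100×64, angle 0.6°. It lies between the jaws with clear space on both sides.

Request:
play_rows(plan=[[50,0,2,-0.01,-1],[100,0,2,-0.01,-1],[135,0,2,-0.01,-1],[150,0,2,-0.01,-1],[156,0,2,-0.01,-1],[158,0,2,-0.01,-1],[158,0,2,-0.01,0],[158,0,2,-0.01,1]])

```text
time: 22.72
tool_pos: [0.4351, -0.1174, 0.0019]
tool_rot: [0.708, -0.004, 0.706, 0.003]
contact_force: [0.9, -0.8, 5.7]
gripper_width: 0.726
```

Request:
play_rows(plan=[[0,0,0,0,1],[0,0,0,0,1],[0,0,0,0,1],[-3,0,0,0,1],[-8,0,0,0,1],[-20,0,0,0,1],[-60,0,0,0,1],[-60,0,0,0,1]])

```text
time: 23.72
tool_pos: [0.4363, -0.1179, 0.064]
tool_rot: [0.71, -0.005, 0.705, 0.002]
contact_force: [-0.2, 0.9, -0.3]
gripper_width: 0.728
```

```bash
python3 - <<'E'
from h import *
f=grab('wrist','w16'); P=cloud(f); p,_,_=pose()
print('blk',rect(P,p[:2]-[0.02,0],.075,p[2]+.005,p[2]+.025)); go(.6135,.280,.1,102.7); go(.5,.08,.15,102.7)
for n in('w1','side0'):
    g=load(n); Q=cloud(g); hsv=cv2.cvtColor(g['img'],cv2.COLOR_RGB2HSV)
    m=(np.hypot(Q[...,0]-.614,Q[...,1]-.28)<.085)&(hsv[...,1]<130)&(hsv[...,2]>120)
    m=cv2.morphologyEx(m.astype(np.uint8),cv2.MORPH_OPEN,np.ones((5,5)))
    v,u=np.nonzero(m); X=ray(g,np.c_[u,v],.004)[:,:2]*1000; print(n,len(u),cv2.minAreaRect(X.astype(np.float32)))
E
```

```text
blk (np.int64(40570), array([ 434. , -118.9]), array([89.4, 98. ]), 89.4, np.float64(0.0783))
at [ 0.4349 -0.1173  0.062 ] jawyaw 90.6 xdown [ 0.004 -0.002 -1.   ] -> shift [-38.  395.4 182.8] turn -0.211 j6 -2.01 t 23.77
at [ 0.4349 -0.1173  0.062 ] jawyaw 90.6 xdown [ 0.004 -0.002 -1.   ] -> shift [-88.1 196.4  67.5] turn -0.211 j6 -2.01 t 23.77
w1 7193 ((613.5930786132812, 279.80291748046875), (165.85960388183594, 135.7750701904297), 78.12250518798828)
side0 4476 ((614.305908203125, 282.8727111816406), (167.27218627929688, 166.9168701171875), 4.467720031738281)
```

Request:
play_rows(plan=[[-30,20,10,0,1],[-60,70,32,-0.05,1],[-60,125,58,-0.1,1],[-60,180,83,-0.15,1],[-60,235,109,-0.21,1],[-60,290,134,-0.21,1],[-50,345,160,-0.21,1],[-40,395,183,-0.21,1]])

```text
time: 24.78
tool_pos: [0.6122, 0.282, 0.0978]
tool_rot: [0.702, -0.078, 0.704, 0.078]
contact_force: [-0.3, -1.5, -0.2]
gripper_width: 0.725
```

Request:
play_rows(plan=[[0,0,0,0,1],[0,0,0,0,1],[0,0,0,0,1]])

```text
time: 25.15
tool_pos: [0.6121, 0.279, 0.0998]
tool_rot: [0.703, -0.077, 0.703, 0.077]
contact_force: [0.5, 0.1, -1.1]
gripper_width: 0.727
```

```bash
python3 - <<'E'
from h import *
f=grab('wrist','w17'); go(.6135,.280,.02,102.7)
cv2.imwrite('pics/w17c.png',cv2.resize(f['img'][80:480,80:560,::-1],None,fx=1.5,fy=1.5))
E
```

```text
at [0.6123 0.279  0.1003] jawyaw 102.5 xdown [ 0. -0. -1.] -> shift [80.3  0.7  1.4] turn -0.003 j6 -1.47 t 25.20
```

View pics/w17c.png

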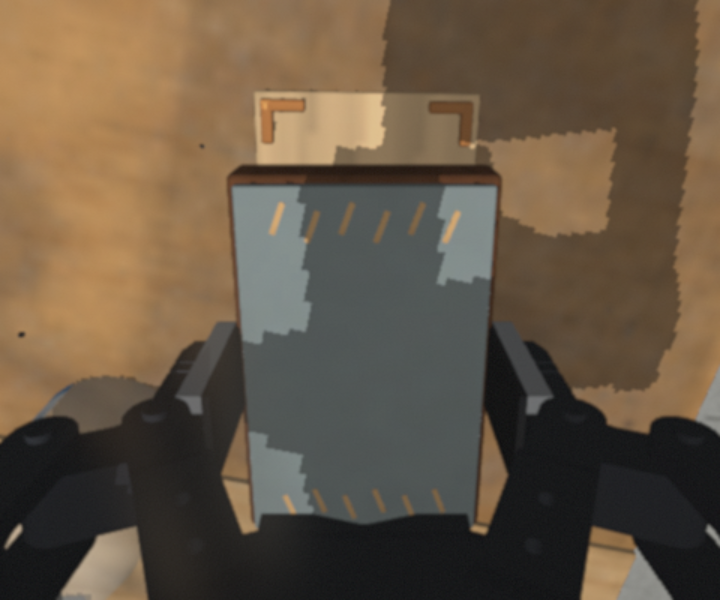

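```bash
python3 - <<'E'
from h import *
f=load('w17'); k=lambda L: np.array(L)/1.5+[80,80]
C=ray(f,k([(255,92),(480,95)]),.004)[:,:2]*1000; d=C[1]-C[0]; L=np.hypot(*d); n=np.array([d[1],-d[0]])/L; print(C.mean(0)+n*64,L,np.degrees(np.arctan2(d[1],d[0])))
C=ray(f,k([(261,99),(472,101)]),.007)[:,:2]*1000; d=C[1]-C[0]; print(C.mean(0)+n*60, np.hypot(*d))
# held block near edge, top at z .117
B=ray(f,k([(232,184),(498,184)]),.117)[:,:2]*1000; d=B[1]-B[0]; L=np.hypot(*d); nb=np.array([d[1],-d[0]])/L; print('blk',B.mean(0)+nb*50,L,np.degrees(np.arctan2(d[1],d[0])))
E
```

```text
[614.08299722 279.40534127] 90.3723656826762 101.81003658494343
[612.53816399 278.68041784] 83.94518371764264
blk [612.72529123 278.68376777] 58.55170519346966 102.55756166031263
```

Request:
play_rows(plan=[[30,0,1,0,1],[55,0,1,0,1],[72,0,1,0,1],[80,0,1,0,1],[85,0,1,0,1],[90,0,1,0,1],[93,0,1,0,1],[93,0,1,0,1]])

```text
time: 26.2
tool_pos: [0.6135, 0.2805, 0.0071]
tool_rot: [0.703, -0.078, 0.703, 0.078]
contact_force: [0.4, -0.3, -0.8]
gripper_width: 0.731
```

Request:
play_rows(plan=[[1,0,0,0,1],[1,0,0,0,1]])

```text
time: 26.45
tool_pos: [0.6135, 0.2804, 0.0062]
tool_rot: [0.703, -0.078, 0.703, 0.078]
contact_force: [-0.8, 0.3, -1.2]
gripper_width: 0.728
```

Release and rise.

Request:
play_rows(plan=[[0,0,0,0,0],[0,0,0,0,-1],[0,0,0,0,-1],[0,0,0,0,-1],[-30,0,0,0,-1],[-80,0,-20,0,-1],[-140,0,-60,0,-1],[-200,0,-100,0,-1]])

```text
time: 27.45
tool_pos: [0.5254, 0.2606, 0.1918]
tool_rot: [0.703, -0.078, 0.703, 0.078]
contact_force: [0.2, 0.3, 0.4]
gripper_width: 0.997
```

Request:
play_rows(plan=[[0,0,0,0,-1],[0,0,0,0,-1],[0,0,0,0,-1],[0,0,0,0,-1]])

```text
time: 27.95
tool_pos: [0.5259, 0.2606, 0.188]
tool_rot: [0.702, -0.078, 0.704, 0.077]
contact_force: [-0.0, -0.1, -0.2]
gripper_width: 1.0
```

```bash
python3 - <<'E'
from h import *
f=grab('wrist','w18'); P=cloud(f); g=grab('side','s18'); S=cloud(g); h=grab('scene','c18'); Z=cloud(h)
for n,Q in(('w',P),('s',S),('c',Z)):
    for nm,a in(('print',((.6137,.2795),.07,.015,.03)),('steel',((.472,.079),.03,.014,.03)),('pol',((.669,-.011),.04,.04,.055)),('ink',((.592,-.287),.05,.038,.056))):
        try: print(n,nm,rect(Q,*a))
        except Exception: pass
go(.6,.28,.2)
cv2.imwrite('pics/fin.png',np.hstack([cv2.resize(f['img'],(400,300)),cv2.resize(g['img'],(400,300))])[:,:,::-1])
E
```

```text
w print (np.int64(7038), array([612.4, 279.5]), array([100. ,  64.1]), 12.5, np.float64(0.0201))
w steel (np.int64(1257), array([474.9,  78.8]), array([22.2, 31.1]), 16.8, np.float64(0.0183))
w pol (np.int64(0), array([0., 0.]), array([0., 0.]), 0.0, np.float64(nan))
w ink (np.int64(0), array([0., 0.]), array([0., 0.]), 0.0, np.float64(nan))
s print (np.int64(1346), array([614.5, 283.2]), array([99.9, 66.2]), 12.5, np.float64(0.0216))
s steel (np.int64(110), array([477.3,  81.6]), array([21.7, 32.3]), 16.4, np.float64(0.0193))
s pol (np.int64(139), array([671.7,  -9.1]), array([34.4, 34.7]), 11.4, np.float64(0.0462))
s ink (np.int64(6), array([ 620.5, -265. ]), array([ 2.8, 13.4]), 6.6, np.float64(0.0447))
c print (np.int64(660), array([613.1, 277.7]), array([103.1,  64. ]), 12.3, np.float64(0.0213))
c steel (np.int64(152), array([475.1,  78.3]), array([23.9, 30.9]), 15.3, np.float64(0.019))
c pol (np.int64(150), array([668.5, -12.4]), array([38.7, 32. ]), 26.6, np.float64(0.0458))
c ink (np.int64(812), array([ 591. , -287.3]), array([66.4, 64.3]), 8.2, np.float64(0.0441))
at [0.5262 0.2607 0.189 ] jawyaw 102.6 xdown [-0.002 -0.001 -1.   ] -> shift [-11.1   2.7  76.2] turn 0.000 j6 -1.46 t 28.10h.py:32: RuntimeWarning: Mean of empty slice.
  Q=Q[m]; (c,s,a)=cv2.minAreaRect((Q[:,:2]*1000).astype(np.float32)); return m.sum(),np.round(c,1),np.round(s,1),round(a,1),Q[:,2].mean().round(4)
  ret = ret.dtype.type(ret / rcount)
```

View pics/fin.png

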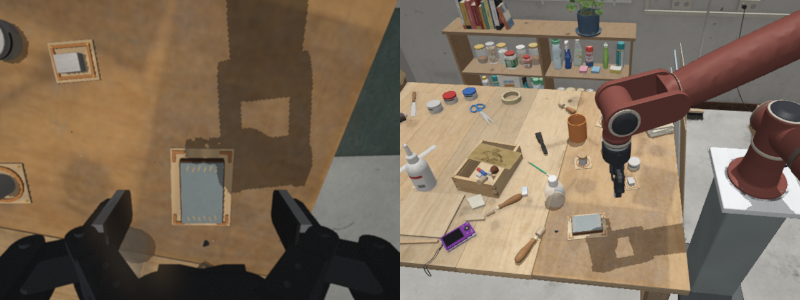

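The final view shows the print block inside its four corner lips (202,187) and the steel block in its rest (72,62). The gripper is clear of everything, so I'm handing in.

```bash
python3 -c "
from plant import manip
print(manip.job_done())"
```

```text
the job is handed in; nothing more can be done
None
```

I took the stack apart from the top down and seated all four things in their matching rests, then handed the job in at about 28 s of the 128 s allowed. The hand-in reports no verdict.

| Thing | Offset from rest centre | Height and turn |
|---|---|---|
| Steel block | about 3 mm | flat; 1–2° from its seat |
| Polish tin | within 1 mm | upright; top at the expected height |
| Ink tin (middle-sized, from the stack) | within 1 mm | upright; top at the expected height |
| Print block | about 1.5 mm | flat inside the four corner lips; about 0.5° from its seat |

- **Camera disagreement:** the cameras differ from each other by 2–4 mm, so the side camera puts the steel block 5–6 mm off centre, still inside the 9 mm limit. Depth heights also read about 2 mm low throughout, and I allowed for that.
- **Ink tin check:** the arm hid the ink tin from the side camera at the end, and it was outside the last wrist view. Its final check rests on the scene camera and the wrist measurement taken just after placing.
- **Mug and bottle:** I did not measure them at the end, but both stood upright in the last side picture, and the force readings gave no sign of an unplanned touch.

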